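# Clamp a half-carved seal in the wedge vice

## Task

Set up the half-carved seal stone (the oblong one with the cut, grey top) for carving: stand it gently, cut face up, midway across the wooden wedge vice, broad sides to the jaws. Then slide the loose jaw up so that the stone is held square against the fixed jaw, and push the wedge into the slot behind the loose jaw until it jams tight and the stone is firmly clamped. Leave the two other stones where they stand.

Things in the scene. Friction and masses are not known exactly. Their poses are not given: they have to be found in the camera images.
- vice: Pale wooden wedge vice screwed to the table, does not move. Origin: underside of its base board, midway across the jaws. x: along the trough, towards the fixed jaw (away from the robot at yaw 0); y: across it, to the left; z up. Base board x -83 to 83, y -125 to 59 mm, top 14 mm above the table; its part at y < -46 is the apron on which the wedge waits.
- fixed_jaw (a point): Top edge of the fixed jaw's cork-faced front, midway across: vice frame (41, 0, 54) mm. The fixed jaw is a block behind it, x 41 to 69, 92 mm wide (y -46 to 46), top 54 mm above the table. Axes as the vice.
- slot_mouth (a point): Floor-level corner of the abutment block where the wedge slot opens, vice frame (-46, -46, 14) mm; axes as the vice. The abutment: x -70 to -46, 92 mm wide, top 54 mm above the table. The slot runs along +y between its x = -46 face and the loose jaw's back. A fence 12 mm high continues that face over the apron (face at x = -46.5, y -123 to -47).
- vice_seat (a point): Point on the trough floor (14 mm above the table) over which the stone's centre stands when clamped: vice frame (25, 0, 14) mm, 16 mm before the fixed jaw's face. Axes as the vice.
- jaw (a joint): Loose jaw, darker wood, m: 0 = fully back, grows towards the fixed jaw (0.022 with a 32 mm stone held). Opening between the jaws = 54 mm minus this; front face at vice x = -13 mm plus this. About 1.5 N of friction; stays where left. 90 mm wide, top 54 mm above the table; back slanted 1:8 to match the wedge. Fully back it closes the wedge slot; slid up it lets the wedge in.
- jaw_rest (a point): Middle of the back (-x) face of the thumb rest, an upright lip on top of the loose jaw: 12 mm thick along x, 40 mm wide along y, 54 to 75 mm above the table (this point 64 mm). Push it along the vice's +x to slide the jaw. Moves with the jaw; axes as the vice.
- wedge_centre (a point): Centre of the loose wooden wedge on the apron: 112 mm long (its y, thin end at +y, outside the slot mouth), 28 mm high, 80 g. Straight side x = -15 mm, next to fence and abutment; tapered side x = 15 mm - y/8, towards the loose jaw. Slides along the vice's +y. Jammed on the stone its centre is near vice y = -11 mm, thick end still jutting out.
- wedge_head (a point): Middle of the wedge's flat thick end, 37 mm wide and 28 mm high, where it is pushed along the wedge's +y; 14 mm above the apron, 28 mm above the table. A slow, firm push of 12 to 20 N jams it (repeat until it gives no more); the taper locks itself and stays.
- stone_centre (a point): Centre of the half-carved seal stone: pale, the only oblong one, 52 mm (its x) by 32 mm (its y) by 72 mm high (its z), 0.25 kg, standing with its cut grey face up; the centre is 36 mm above its foot.
- square_blank_centre (a point): Centre of a bystander: flat-topped square stone blank, 36 x 36 x 74 mm, standing; leave it.
- round_blank_centre (a point): Centre of a bystander: round-topped stone blank, 34 x 38 x 86 mm, standing; leave it.
Mind the look-alikes: they are no part of the job. What is shaped like the part that bears stone_centre but pink or purple is not meant.

How it is judged:
On the way, in this order (a step that is already met when the one before it is completed fails the run):
1. the stone stands on the trough floor between the jaws, cut face up (angle between stone_centre's own z axis and vertical below 0.1 rad and z of stone_centre in the frame of vice_seat below 0.039 m and x of stone_centre in the frame of vice_seat between -0.025 and 0.003 m and y of stone_centre in the frame of vice_seat between -0.02 and 0.02 m), for 0.2 s.
2. the loose jaw has been slid up to the stone, which stands against the fixed jaw (value of joint jaw above 0.019 m and x of stone_centre in the frame of vice_seat above -0.003 m), for 0.1 s.
At the end, for the whole second after the job is handed in: Stone upright (0.06 rad), cut face up, on the trough floor, within 20 mm of midway across, square (0.06 rad) and within 3 mm of its place against the fixed jaw; loose jaw up against it; wedge presses jaw and jaw presses stone with over 2 N, robot away (angle between stone_centre's own z axis and vertical below 0.06 rad and z of stone_centre in the frame of vice_seat between 0.033 and 0.039 m and x of stone_centre in the frame of vice_seat between -0.003 and 0.003 m and y of stone_centre in the frame of vice_seat between -0.02 and 0.02 m and angle between the y axis of stone_centre and the x axis of vice, either way round below 0.06 rad and value of joint jaw above 0.02 m and contact force between jaw and stone above 2 N and contact force between wedge and jaw above 2 N and linear speed of stone below 0.02 m/s); the robot touches nothing.
It fails at once if the stone is knocked over (angle between stone_centre's own z axis and vertical above 0.5 rad).
It fails at once if the stone is let fall into the vice (horizontal distance between stone_centre and vice_seat below 0.06 m and linear speed of stone above 0.45 m/s and contact force between the fingers and stone below 0.1 N).
It fails at once if another stone is shifted more than 20 mm or knocked over (distance of any of square_blank_centre, round_blank_centre from where it was at the start of the episode above 0.02 m).
It also fails if it takes over 54 s, if anything falls off the work surface, if the arm or the gripper's body presses on something with over 40 N, if the wrist force passes 120 N, or if a joint passes its speed limit or range.

## Robot

A 7-joint arm with a two-finger parallel gripper is mounted at the origin on a cart in front of the work surface, level with it; the furniture and walls round the work are solid. World frame = base frame: x ahead of the robot, y to its left, z up, the work surface at z = 0. Lengths are in m, angles in rad, forces in N, time in s.
With the tool pointing down it reaches from about 0.425 to 0.925 m from the base axis. Payload 6.8 kg.
Tool frame: the origin (TCP) lies at the very end of the fingers, on their centre line; the grasp point (between the pads) lies 19 mm behind it; z points along the fingers, x is the direction in which the jaws open and shut, and the axes are right-handed (so a half turn about z gives the same grasp; the last joint's range is limited). The gripper opens to 85 mm and grips with 20 to 120 N. Pads are 22 mm wide; open, the fingers measure 114 mm over their backs; the gripper's body (76 mm by 85 mm) begins 54 mm behind the grasp point. The pads swing forward as they close: fully open they stand 13 mm farther back than shut.
Start: joints at [-1.211, 0.477, 0.022, 1.555, -0.011, 1.109, -0.083], TCP at [0.304, 0.602, 0.231] pointing down, gripper open.
Joint ranges: [-2.96, 2.96], [-0.34, 2.1], [-1.41, 1.46], [0.24, 2.44], [-1.37, 4.51], [0.17, 1.92], [-2.96, 2.96]. Speed limits (rad/s): [2.39, 2.39, 3.14, 3.14, 3.14, 3.14, 3.14].

## Interface

Orientations are given as a unit quaternion [w, x, y, z].
In Python, from station import get_obs, read_camera, calibration, hand_in, recognise, outline_of, place_of gives the robot as it stands.
- The arm moves only by the tool move_arm, never from a script. Its argument "steps" is a list of rows, each an object with "fingers": the finger opening in mm, from 0 to 85.4; "translation": the shift along the world's x, y, z in mm, a list of three; "turn": the turn about the world's z in rad. In form: [{"fingers": fingers, "translation": [dx, dy, dz], "turn": turn}, ...]. A call has 1 to 10 rows; each row shifts and turns the commanded pose from where the row before left it; what a row does not reach is not made up. A row lasts 1/8 s, in which the tool goes at most 62.5 mm and 10.7 degrees, less where a joint would pass 70% of its speed; a pose out of reach is approached as far as the arm can. A call with a gripper value outside its range is refused whole. The fingers move at their own pace and stop on an object; "newtons" is the grip in N (left out, the last holds). Time passes only in rows, so rows that do not move let the fingers close. It gives the time, the measured TCP pose, the force and the opening at its end, in the units of the state.
- get_obs(): the state, without advancing time (a new reading comes with each control period).
- read_camera(name): name is "scene" or "top"; returns the picture (400x640x3 uint8, blue, green, red); there is no depth.
- calibration(name): a dict with "camera_matrix" (3x3 intrinsics, pixels), "rvec" (rotation vector, rad) and "tvec" (3), from world to camera coordinates, as OpenCV has them. Camera axes: x right, y down, z forward; pixel columns grow to the right and rows downward; lengths in m; the calibration is good to about 2 mm. A picture is of the moment at which its call begins. calibration takes no time and is no camera call.
- hand_in(): hands the job in, once; it reports no verdict.
Trained networks look in the newest picture that a camera, given by its name, has taken for a name from the list of things; names that differ only in an ending like _2 or _b are one class to them, and where a whole thing is asked for, a point or a joint stands for the part that bears it (a point fixed in the world has none). Each returns a list of dicts, best first, with "conf" (0 to 1); they miss things now and then, are a little off and sometimes report something else, mostly with a low value. They report only what shows in the picture. A call takes as long as a camera call. They do not tell look-alikes from the thing itself.
- recognise(camera, name): "xy" ([column, row] in pixels, amid what is visible of it).
- outline_of(camera, name): "mask" (400x640 bool, what is visible of it) and "xy" ([column, row] in pixels, amid what is visible of it).
- place_of(camera, name): "xy" ([column, row] in pixels: a listed point, or the origin of a listed thing).
The state is a dict: "t": time; "q": joint angles; "joint_vel": joint speeds; "joint_torque": joint torques, N m; "eef_pos": TCP position; "tool_rot": TCP orientation; "contact_force": force on the tool from outside, world axes, zero at the start; "torque": the same for the moment, N m; "gripper_width": opening from 0.0 (shut) to 1.0 (fully open).
Only numpy, scipy, OpenCV 4.12 (cv2) and the standard library are available. Lean on these libraries where they do the work, as an engineer would, in place of code of your own. Each camera call takes 0.05 s, during which the arm holds its last target.

## Working session

There is one attempt and no reset: what is moved stays moved. The work goes in short steps, Python scripts to look and compute and a tool call to move; the robot and the scene stay as the last step left them, time stands still between calls to the robot, and variables do not carry over. Pictures are saved under pics/ and viewed, and the job is handed in when it is done.

Besides the shell and the picture viewer there is one more tool, called after "Request:" in YAML: its name, and indented under it one key for each argument. move_arm: Moves the arm, as the interface text tells. Its arguments: {"type":"object","properties":{"steps":{"type":"array"},"newtons":{"type":"number"}},"required":["steps"]}

```bash
mkdir -p pics; ls
cat > h.py <<'E'
import numpy as np, cv2
from station import *
def cal(n):
    c=calibration(n);K=np.array(c["camera_matrix"],float);R=cv2.Rodrigues(np.array(c["rvec"],float))[0];t=np.array(c["tvec"],float).reshape(3)
    return K,R,t
def ray(n,uv):
    K,R,t=cal(n);d=R.T@np.linalg.inv(K)@np.array([uv[0],uv[1],1.]);return -R.T@t,d
def atz(n,uv,z):
    o,d=ray(n,uv);return o+d*(z-o[2])/d[2]
def proj(n,p):
    K,R,t=cal(n);q=K@(R@np.array(p,float)+t);return q[:2]/q[2]
E
python3 - <<'E'
from h import *
for n in("scene","top"):
    im=read_camera(n);cv2.imwrite(f"pics/{n}0.png",im)
    print(n,cal(n)[0][0,0],ray(n,(320,200)))
    for k in("stone_centre","square_blank_centre","round_blank_centre","wedge_centre","wedge_head","fixed_jaw","slot_mouth","vice_seat","jaw_rest","vice"):
        print(k,[(np.round(r["xy"],1).tolist(),round(r["conf"],2)) for r in place_of(n,k)][:4])
o=get_obs();print(o)
E
```

```text
pics
scene 478.3051689454837 (array([-0.64649708,  0.76614899,  0.74847371]), array([ 0.77880114, -0.41582539, -0.46967596]))
stone_centre [([214.2, 234.1], 0.96), ([337.8, 207.4], 0.74), ([363.7, 196.4], 0.74), ([274.8, 212.0], 0.7)]
square_blank_centre [([247.7, 226.5], 0.82), ([367.7, 188.0], 0.48)]
round_blank_centre [([309.1, 196.8], 0.69), ([381.4, 204.8], 0.31)]
wedge_centre [([399.1, 191.7], 0.78)]
wedge_head [([415.3, 188.7], 0.78)]
fixed_jaw [([359.5, 182.7], 0.94)]
slot_mouth [([357.6, 181.2], 0.71)]
vice_seat [([380.6, 201.6], 0.74), ([361.2, 197.8], 0.6)]
jaw_rest [([367.0, 187.4], 0.51)]
vice [([362.8, 205.4], 0.73), ([359.7, 194.5], 0.18)]
top 361.48497575202913 (array([0.35925005, 0.12674248, 0.96174586]), array([ 0.15434651,  0.01675648, -0.98803919]))
stone_centre [([333.4, 214.8], 0.75), ([189.0, 202.6], 0.73), ([260.4, 185.4], 0.68), ([200.2, 239.9], 0.59)]
square_blank_centre [([223.7, 207.1], 0.91)]
round_blank_centre [([311.4, 188.3], 0.65)]
wedge_centre [([427.4, 204.9], 0.88)]
wedge_head [([446.4, 209.0], 0.81)]
fixed_jaw [([392.6, 168.9], 0.9), ([397.1, 208.0], 0.49)]
slot_mouth [([400.8, 213.4], 0.6)]
vice_seat [([381.0, 182.1], 0.66)]
jaw_rest [([385.5, 197.5], 0.81), ([428.0, 205.4], 0.69)]
vice []
{'t': 1.1, 'q': array([-1.21109676,  0.47699509,  0.02240013,  1.55543569, -0.0115189 ,
        1.10928207, -0.08305817]), 'joint_vel': array([ 0.000156  , -0.00318428,  0.00031294,  0.00141478,  0.00158999,
       -0.00141917, -0.00081445]), 'joint_torque': array([-7.47412669e-04, -5.96317363e+01,  1.60662990e+00, -2.81549925e+01,
        1.25756531e-02,  1.67192786e-03, -2.44159116e-05]), 'eef_pos': array([0.30436496, 0.6024874 , 0.2312961 ]), 'tool_rot': array([-1.46963883e-05,  8.51737282e-01,  5.23969085e-01, -5.58706926e-06]), 'contact_force': array([ 0.4763929 , -0.40209415, -0.12163207]), 'torque': array([0.0282529 , 0.03128573, 0.0248865 ]), 'gripper_width': 0.998789191780342}
```

View pics/scene0.png

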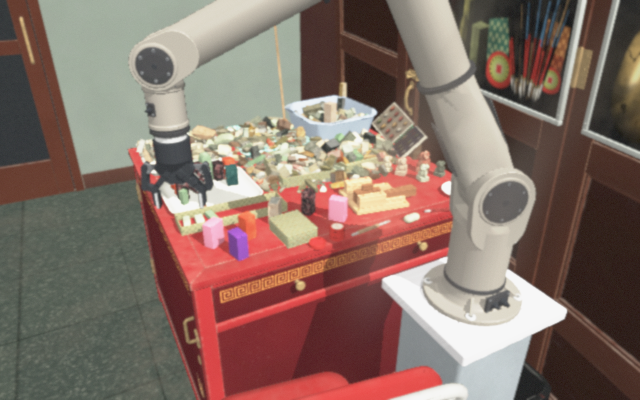

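View pics/top0.png

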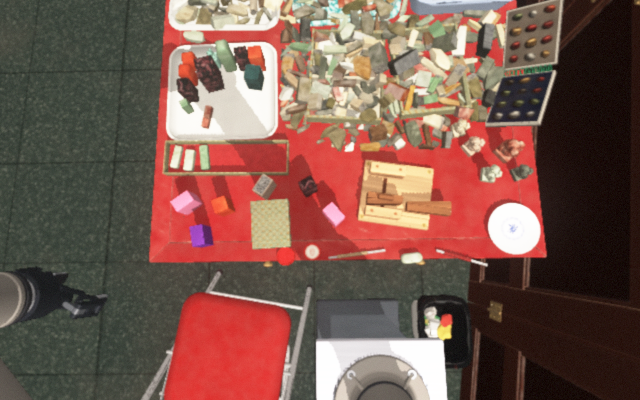

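```bash
python3 -c "
import cv2
a=cv2.imread('pics/top0.png')[150:260,160:480];cv2.imwrite('pics/top0c.png',cv2.resize(a,None,fx=2.5,fy=2.5,interpolation=2))
a=cv2.imread('pics/scene0.png')[150:270,190:450];cv2.imwrite('pics/scene0c.png',cv2.resize(a,None,fx=3,fy=3,interpolation=2))"
```

```text
(no output)
```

View pics/top0c.png

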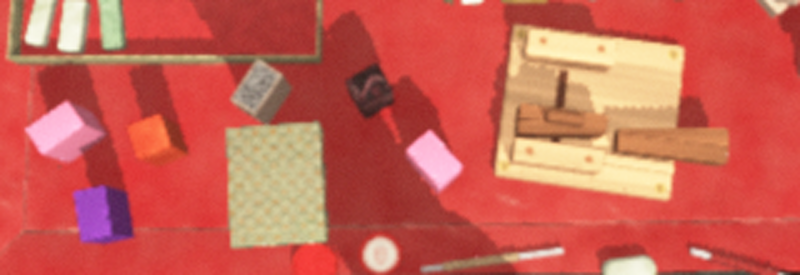

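View pics/scene0c.png

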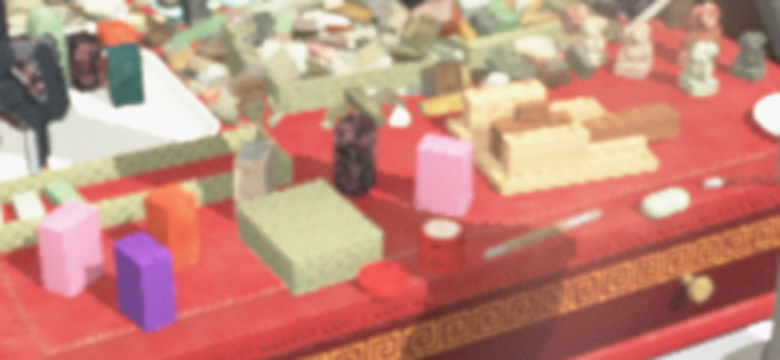

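The top view shows four blocks that could be the stone:
- (264,186), pale with a grey cut top
- (186,203), pink
- (333,214), pink
- (201,236), purple

Only (264,186) fits the description, since pink and purple are ruled out. Orange (222,206) is the square blank and the dark one at (309,186) is the round blank. I'll confirm with an enlarged crop and fit the poses.

Run:
```python
from h import *
a=cv2.imread('pics/top0.png');b=cv2.imread('pics/scene0.png')
c1=cv2.resize(a[165:210,240:320],None,fx=5,fy=5,interpolation=2)
c2=cv2.resize(b[185:230,255:335],None,fx=5,fy=5,interpolation=2)
c3=cv2.resize(a[155:235,350:460],None,fx=5,fy=5,interpolation=2)
cv2.imwrite('pics/stone.png',np.hstack([c1,c2]));cv2.imwrite('pics/vice.png',c3)
print(proj('top',(0.5,0,0)),proj('top',(0.6,0,0)),proj('top',(.5,.1,0)))
for n,uv in(("top",(260.4,185.4)),("scene",(274.8,212))):print("stone",atz(n,uv,.036))
for n,uv,z in(("top",(427.4,204.9),.028),("scene",(399.1,191.7),.028),("top",(446.4,209),.028),("scene",(415.3,188.7),.028),("top",(392.6,168.9),.054),("scene",(359.5,182.7),.054),("top",(400.8,213.4),.014),("top",(381,182.1),.014),("top",(385.5,197.5),.064),("scene",(367,187.4),.064)):print(n,uv,np.round(atz(n,uv,z),4))
```

```text
[373.42647795 202.56695597] [371.9568895  166.28761901] [336.07876255 203.21122499]
stone [0.54534803 0.2980961  0.036     ]
stone [0.52907376 0.2931691  0.036     ]
top (427.4, 204.9) [ 0.4874 -0.1353  0.028 ]
scene (399.1, 191.7) [ 0.48  -0.133  0.028]
top (446.4, 209) [ 0.4759 -0.1832  0.028 ]
scene (415.3, 188.7) [ 0.4732 -0.1949  0.028 ]
top (392.6, 168.9) [ 0.5785 -0.0454  0.054 ]
scene (359.5, 182.7) [ 0.5532 -0.0226  0.054 ]
top (400.8, 213.4) [ 0.468  -0.0685  0.014 ]
top (381, 182.1) [ 0.5527 -0.0205  0.014 ]
top (385.5, 197.5) [ 0.5029 -0.0222  0.064 ]
scene (367, 187.4) [ 0.4956 -0.0144  0.064 ]
```

View pics/stone.png

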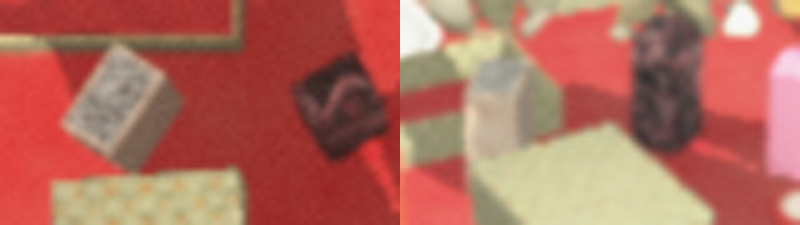

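View pics/vice.png

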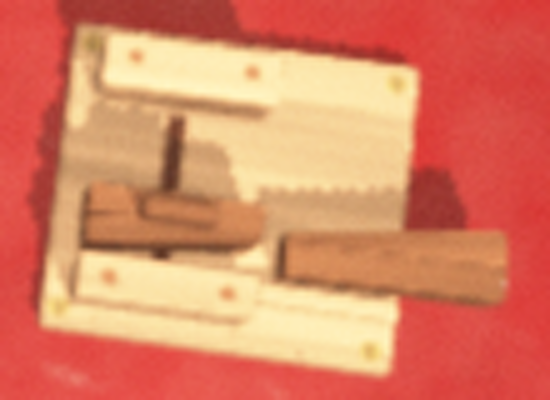

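The crop confirms it: (260,185) is pale with a carved grey top and oblong, and it's the seal stone. It stands beside a thick mat and a tray rim. Next I'll fit the poses from masks and corners.

```bash
cat > fit.py <<'E'
from h import *
from scipy.optimize import minimize, least_squares
def box(x,y,yaw,sx,sy,z0,z1):
    c,s=np.cos(yaw),np.sin(yaw)
    return [(x+c*a-s*b,y+s*a+c*b,z) for a in(-sx/2,sx/2) for b in(-sy/2,sy/2) for z in(z0,z1)]
def sil(n,P,S=4):
    q=np.array([proj(n,p) for p in P],np.float32)
    h=cv2.convexHull(q.reshape(-1,1,2)).reshape(-1,2)
    m=np.zeros((400*S//1,640*S),np.uint8);cv2.fillConvexPoly(m,np.round((h+.5)*S*16-8).astype(np.int32),255,cv2.LINE_AA,4)
    return cv2.resize(m,(640,400),interpolation=cv2.INTER_AREA)/255.
def fitbox(masks,p0,size,z0,z1):
    f=lambda p:sum(np.abs(sil(n,box(*p,*size,z0,z1))-m).sum() for n,m in masks)
    best=min((minimize(f,[p0[0],p0[1],y],method='Nelder-Mead',options=dict(initial_simplex=[[p0[0],p0[1],y],[p0[0]+.01,p0[1],y],[p0[0],p0[1]+.01,y],[p0[0],p0[1],y+.3]])) for y in p0[2]),key=lambda r:r.fun)
    return best.x,best.fun
E
python3 - <<'E'
from fit import *
read_camera("top")
r=outline_of("top","stone_centre");print([(x["xy"],x["conf"],x["mask"].sum()) for x in r])
m=[x for x in r if abs(x["xy"][0]-262)<8 and abs(x["xy"][1]-186)<8]
if m:
    m=m[0]["mask"];np.save("stone_top.npy",m)
    for w in [(.052,.032)]:
        print(fitbox([("top",m)],(.545,.298,[0,.8,1.57,2.4]),w,0,.072))
# vice from corners
c=np.array([(80,25),(418,68),(390,373),(40,327)])/5.+np.array([350,155])-.4
L=np.array([(83,59),(83,-125),(-83,-125),(-83,59)])/1000
def res(p):
    cs,s=np.cos(p[2]),np.sin(p[2])
    return np.ravel([proj("top",(p[0]+cs*a-s*b,p[1]+s*a+cs*b,.014))-k for (a,b),k in zip(L,c)])
s=least_squares(res,[.52,-.03,-.1]);print("vice",s.x,np.round(s.fun,1))
E
```

```text
[([203.5, 237.6], 0.84, np.int64(464)), ([262.1, 181.8], 0.65, np.int64(350)), ([332.6, 211.7], 0.64, np.int64(312))]Traceback (most recent call last):
  File "<stdin>", line 8, in <module>
  File "fit.py", line 13, in fitbox
    best=min((minimize(f,[p0[0],p0[1],y],method='Nelder-Mead',options=dict(initial_simplex=[[p0[0],p0[1],y],[p0[0]+.01,p0[1],y],[p0[0],p0[1]+.01,y],[p0[0],p0[1],y+.3]])) for y in p0[2]),key=lambda r:r.fun)
  File "fit.py", line 13, in <genexpr>
    best=min((minimize(f,[p0[0],p0[1],y],method='Nelder-Mead',options=dict(initial_simplex=[[p0[0],p0[1],y],[p0[0]+.01,p0[1],y],[p0[0],p0[1]+.01,y],[p0[0],p0[1],y+.3]])) for y in p0[2]),key=lambda r:r.fun)
              ~~~~~~~~^^^^^^^^^^^^^^^^^^^^^^^^^^^^^^^^^^^^^^^^^^^^^^^^^^^^^^^^^^^^^^^^^^^^^^^^^^^^^^^^^^^^^^^^^^^^^^^^^^^^^^^^^^^^^^^^^^^^^^^^^^^^^^^^^^^^^^^^^^^^^^^^^^^
    res = _minimize_neldermead(fun, x0, args, callback, bounds=bounds,
                               **options)
    fxr = func(xr)
    fx = function(np.copy(x), *(wrapper_args + args))
  File "fit.py", line 12, in <lambda>
    f=lambda p:sum(np.abs(sil(n,box(*p,*size,z0,z1))-m).sum() for n,m in masks)
               ~~~^^^^^^^^^^^^^^^^^^^^^^^^^^^^^^^^^^^^^^^^^^^^^^^^^^^^^^^^^^^^^
  File "fit.py", line 12, in <genexpr>
    f=lambda p:sum(np.abs(sil(n,box(*p,*size,z0,z1))-m).sum() for n,m in masks)
                          ~~~^^^^^^^^^^^^^^^^^^^^^^^
  File "fit.py", line 7, in sil
    q=np.array([proj(n,p) for p in P],np.float32)
                ~~~~^^^^^
  File "h.py", line 11, in proj
    K,R,t=cal(n);q=K@(R@np.array(p,float)+t);return q[:2]/q[2]
          ~~~^^^
  File "h.py", line 4, in cal
    c=calibration(n);K=np.array(c["camera_matrix"],float);R=cv2.Rodrigues(np.array(c["rvec"],float))[0];t=np.array(c["tvec"],float).reshape(3)
ValueError: time passes only in moves, steps and waits
```

```bash
sed -i 's/^def cal/import functools\n@functools.lru_cache(None)\ndef cal/' h.py
python3 - <<'E'
from fit import *
m=np.load("stone_top.npy")
x,f=fitbox([("top",m)],(.545,.298,[0,.8,1.57,2.4]),(.052,.032),0,.072);print("stone net",x,f,m.sum())
a=cv2.imread("pics/top0.png")
# colour: non-red (low saturation) region near stone
hsv=cv2.cvtColor(a,cv2.COLOR_BGR2HSV);g=np.zeros((400,640),bool);g[172:200,250:279]=(hsv[172:200,250:279,1]<130)
n,l,st,_=cv2.connectedComponentsWithStats(g.astype(np.uint8),connectivity=4);k=l[187,260];g=l==k;print(g.sum(),st[k])
x2,f2=fitbox([("top",g)],(.545,.298,[0,.8,1.57,2.4]),(.052,.032),0,.072);print("stone col",x2,f2)
v=cv2.resize(a[165:210,240:290],None,fx=10,fy=10,interpolation=2)
for xx,col in((x,(0,255,0)),(x2,(255,0,0))):
    q=np.array([proj("top",p) for p in box(*xx,.052,.032,0,.072)])
    q=((q-[240,165]+.5)*10).astype(int)
    for i in range(8):
        for j in range(i):
            if bin(i^j).count('1')==1: cv2.line(v,tuple(map(int,q[i])),tuple(map(int,q[j])),col,1)
cv2.imwrite("pics/fit1.png",v)
c=np.array([(80,25),(418,68),(390,373),(40,327)])/5.+np.array([350,155])-.4
L=np.array([(83,59),(83,-125),(-83,-125),(-83,59)])/1000
def res(p):
    cs,s=np.cos(p[2]),np.sin(p[2])
    return np.ravel([proj("top",(p[0]+cs*a-s*b,p[1]+s*a+cs*b,.014))-k for (a,b),k in zip(L,c)])
s=least_squares(res,[.52,-.03,-.1]);p=s.x;print("vice",p,np.round(s.fun,1))
V=lambda a,b,z:np.array([p[0]+np.cos(p[2])*a-np.sin(p[2])*b,p[1]+np.sin(p[2])*a+np.cos(p[2])*b,z])
v=cv2.resize(a[155:235,350:460],None,fx=6,fy=6,interpolation=2)
def poly(P,col):
    q=np.array([proj("top",V(*r)) for r in P]);q=((q-[350,155]+.5)*6).astype(np.int32);cv2.polylines(v,[q],True,col,1)
R=lambda x0,x1,y0,y1,z:[(x0/1e3,y0/1e3,z/1e3),(x1/1e3,y0/1e3,z/1e3),(x1/1e3,y1/1e3,z/1e3),(x0/1e3,y1/1e3,z/1e3)]
poly(R(-83,83,-125,59,14),(0,255,0));poly(R(41,69,-46,46,54),(255,0,0));poly(R(-70,-46,-46,46,54),(255,0,0))
poly(R(-36,-13,-45,45,54),(255,0,255))
cv2.imwrite("pics/fit2.png",v)
for n,q in(("wedge",(.4874,-.1353)),("head",(.4759,-.1832)),("fj",(.5785,-.0454)),("rest",(.5029,-.0222))):
    d=np.array(q)-p[:2];print(n,np.cos(p[2])*d[0]+np.sin(p[2])*d[1],-np.sin(p[2])*d[0]+np.cos(p[2])*d[1])
E
```

```text
stone net [0.54143651 0.28865434 2.44460835] 54.50980392156863 350
455 [250 172  29  28 455]
stone col [0.54293592 0.28691981 2.57556196] 112.21960784313725
vice [ 0.52549766 -0.02570992 -0.15413908] [-0.6 -0.4  0.3 -0.1  0.4  0.5 -0.1 -0. ]
wedge -0.020820671326463168 -0.11413990277370674
head -0.0248302679595128 -0.1632375924835112
fj 0.055396957073524586 -0.011319218468060423
rest -0.022868617941395525 -1.1016819553518777e-06
```

View pics/fit1.png

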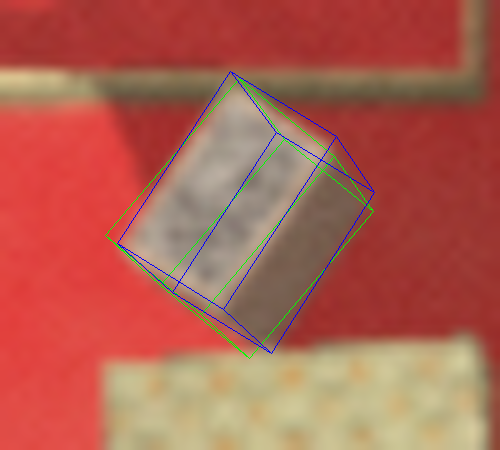

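View pics/fit2.png

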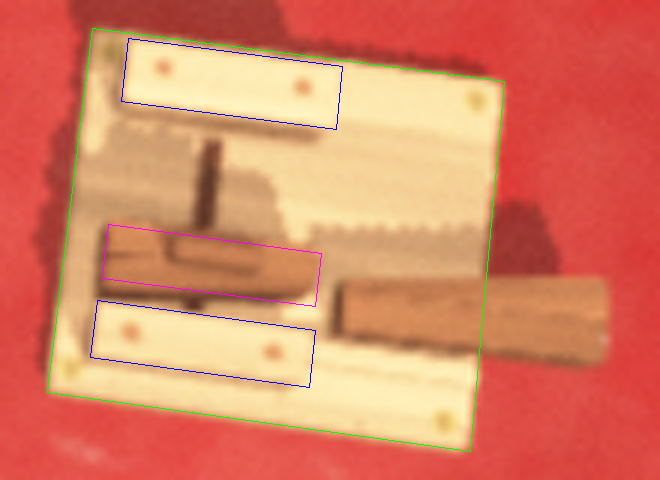

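Run:
```python
from fit import *
b=cv2.imread("pics/scene0.png")
S=10;o=(255,190);v=cv2.resize(b[190:230,255:305],None,fx=S,fy=S,interpolation=2)
def lines(v,P,o,S,col):
    q=np.array([proj("scene",p) for p in P]);q=((q-o+.5)*S).astype(int)
    for i in range(8):
        for j in range(i):
            if bin(i^j).count('1')==1: cv2.line(v,tuple(map(int,q[i])),tuple(map(int,q[j])),col,1)
lines(v,box(.5429,.2869,2.5756,.052,.032,0,.072),o,S,(255,0,0))
S=6;o=(330,165);w=cv2.resize(b[165:225,330:430],None,fx=S,fy=S,interpolation=2)
p=[.5255,-.0257,-.154]
def V(x0,x1,y0,y1,z0,z1,col):
    c,s=np.cos(p[2]),np.sin(p[2]);a=(x0+x1)/2e3;d=(y0+y1)/2e3
    lines(w,box(p[0]+c*a-s*d,p[1]+s*a+c*d,p[2],(x1-x0)/1e3,(y1-y0)/1e3,z0/1e3,z1/1e3),o,S,col)
V(-83,83,-125,59,0,14,(0,255,0));V(41,69,-46,46,14,54,(255,0,0));V(-70,-46,-46,46,14,54,(255,0,0))
cv2.imwrite("pics/fit3.png",np.vstack([cv2.copyMakeBorder(v,0,0,0,100,0)[:240],w]))
cv2.imwrite("pics/fit3s.png",v)
a=cv2.imread("pics/top0.png")
```

```text
(no output)
```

View pics/fit3.png

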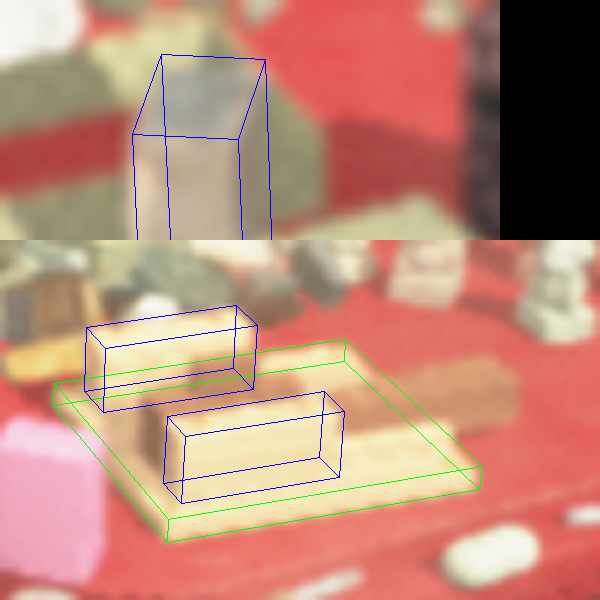

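View pics/fit3s.png

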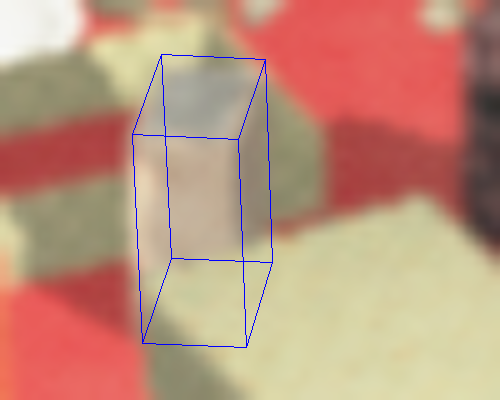

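Run:
```python
from h import *
def tri(a,b):
    o1,d1=ray("top",a);o2,d2=ray("scene",b)
    A=np.stack([d1,-d2],1);s=np.linalg.lstsq(A,o2-o1,rcond=None)[0];p,q=o1+d1*s[0],o2+d2*s[1];return np.round((p+q)/2,4),np.linalg.norm(p-q)
print("mat corners")
for a,b in(((252,248),(287.3,237.3)),((251,201.5),(270,218.3)),((288,198.5),(296.7,209.3)),((290.5,246.5),(317.3,230))):print(tri(a,b))
print("rim at z.02/.0:",[np.round(atz("top",(288,173),z),3) for z in(0,.02,.03)])
print("rim at 262",[np.round(atz("top",(262,174),z),3) for z in(0,.02,.03)])
print(get_obs()["t"])
```

```text
mat corners
(array([0.3834, 0.3177, 0.0351]), np.float64(0.00036855123213715173))
(array([0.5026, 0.3211, 0.0355]), np.float64(0.002364297100849486))
(array([0.51  , 0.227 , 0.0376]), np.float64(0.0036047227755738255))
(array([0.3866, 0.221 , 0.0296]), np.float64(0.0028172995578767492))
rim at z.02/.0: [array([0.586, 0.229, 0.   ]), array([0.581, 0.227, 0.02 ]), array([0.579, 0.226, 0.03 ])]
rim at 262 [array([0.584, 0.301, 0.   ]), array([0.58 , 0.297, 0.02 ]), array([0.577, 0.295, 0.03 ])]
1.2
```

Request:
move_arm:
  steps:
    - {"fingers": 64,"translation": [29.9,-39.4,-10],"turn": 0.184}
    - {"fingers": 64,"translation": [29.9,-39.4,-10],"turn": 0.184}
    - {"fingers": 64,"translation": [29.9,-39.4,-10],"turn": 0.184}
    - {"fingers": 64,"translation": [29.9,-39.4,-10],"turn": 0.184}
    - {"fingers": 64,"translation": [29.9,-39.4,-10],"turn": 0.184}
    - {"fingers": 64,"translation": [29.9,-39.4,-10],"turn": 0.184}
    - {"fingers": 64,"translation": [29.9,-39.4,-10],"turn": 0.184}
    - {"fingers": 64,"translation": [29.9,-39.4,-10],"turn": 0.184}
    - {"fingers": 64,"translation": [0,0,0],"turn": 0}
    - {"fingers": 64,"translation": [0,0,0],"turn": 0}
  newtons: 50

```text
t: 2.45
eef_pos: [0.5434, 0.2877, 0.1514]
tool_rot: [-0.0, 0.28, 0.96, 0.0]
contact_force: [0.1, 0.1, -0.1]
gripper_width: 0.753
```

```bash
cat > st.py <<'E'
from h import *
o=get_obs();q=o["tool_rot"];print("t",o["t"],"pos",np.round(o["eef_pos"],4),"yaw",2*np.arctan2(q[2],q[1]),"q",np.round(q,3),"F",np.round(o["contact_force"],1),"w",round(o["gripper_width"]*85.4,1), np.round(o["q"],2))
E
python3 st.py;python3 - <<'E'
from h import *
for n in("scene","top"): cv2.imwrite(f"pics/{n}1.png",read_camera(n))
a=cv2.resize(cv2.imread("pics/top1.png")[150:230,210:330],None,fx=5,fy=5);b=cv2.resize(cv2.imread("pics/scene1.png")[110:230,190:310],None,fx=5,fy=5)
cv2.imwrite("pics/1a.png",a);cv2.imwrite("pics/1b.png",b)
E
```

```text
t 2.45 pos [0.5434 0.2877 0.1514] yaw 2.573479906230355 q [-0.    0.28  0.96  0.  ] F [ 0.1  0.1 -0.1] w 64.3 [-0.44  0.47 -0.2   1.77  0.11  0.91  1.89]
```

View pics/1a.png

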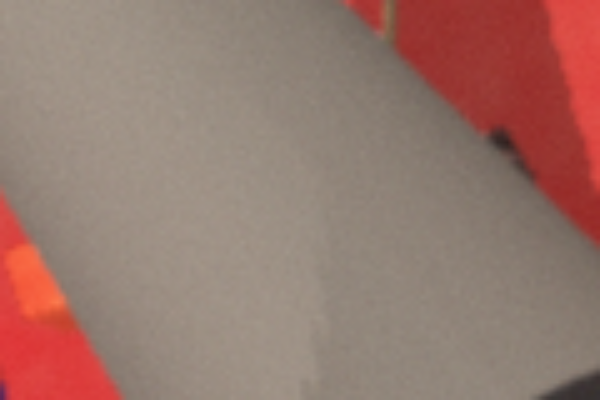

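View pics/1b.png

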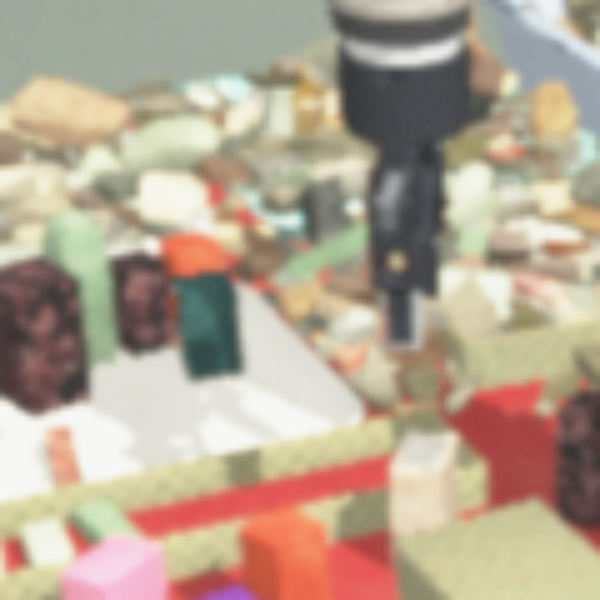

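```bash
python3 - <<'E'
from h import *
for z in(.1514,.17,.072,.036): 
    p=proj("scene",(.5434,.2877,z)); print(z,p,(p-[190,110]+.5)*5)
c,s=np.cos(2.5735),np.sin(2.5735)
for d in(-.04,.04):
  for z in(.155,.19):
    p=proj("scene",(.5434+c*d,.2877+s*d,z));print(d,z,(p-[190,110]+.5)*5)
E
python3 -c "
import cv2
b=cv2.imread('pics/scene1.png')[140:220,250:300];cv2.imwrite('pics/1c.png',cv2.resize(b,None,fx=7,fy=7,interpolation=2))"
```

```text
0.1514 [273.13297586 175.26929184] [418.1648793  328.84645921]
0.17 [272.88519627 169.49881566] [416.92598136 299.9940783 ]
0.072 [274.15733266 199.12527839] [423.2866633  448.12639194]
0.036 [274.6047205  209.54438057] [425.52360248 500.22190283]
-0.04 0.155 [429.06089904 295.3978381 ]
-0.04 0.19 [426.89666433 241.71518722]
0.04 0.155 [406.21773383 352.61951541]
0.04 0.19 [403.66608677 296.82420863]
```

View pics/1c.png

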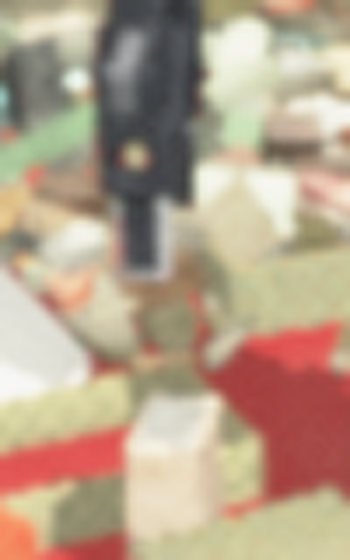

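Request:
move_arm:
  steps:
    - {"fingers": 64,"translation": [0,0,-25],"turn": 0}
    - {"fingers": 64,"translation": [0,0,-25],"turn": 0}
    - {"fingers": 64,"translation": [0,0,-22],"turn": 0}
    - {"fingers": 64,"translation": [0,0,-20],"turn": 0}
    - {"fingers": 64,"translation": [0,0,-12],"turn": 0}
    - {"fingers": 64,"translation": [0,0,-9],"turn": 0}
    - {"fingers": 64,"translation": [0,0,0],"turn": 0}

```text
t: 3.42
eef_pos: [0.5433, 0.2873, 0.0379]
tool_rot: [-0.0, 0.279, 0.96, -0.0]
contact_force: [0.3, -0.3, 0.2]
gripper_width: 0.748
```

```bash
python3 st.py;python3 - <<'E'
from h import *
n="scene"; cv2.imwrite(f"pics/{n}2.png",read_camera(n))
b=cv2.resize(cv2.imread("pics/scene2.png")[150:230,230:320],None,fx=7,fy=7,interpolation=2)
cv2.imwrite("pics/2b.png",b)
E
```

```text
t 3.425 pos [0.5433 0.2873 0.0379] yaw 2.5750883358214387 q [-0.     0.279  0.96  -0.   ] F [ 0.3 -0.3  0.2] w 63.9 [-0.46  0.62 -0.18  1.83  0.16  0.71  1.85]
```

View pics/2b.png

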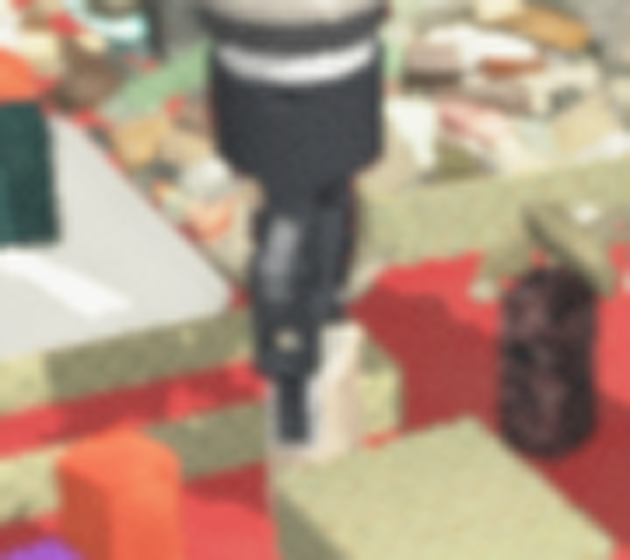

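The near finger sits by the stone's narrow end, around crop (292,410), with no contact force. I'll close the gripper.

Request:
move_arm:
  steps:
    - {"fingers": 40,"translation": [0,0,0],"turn": 0}
    - {"fingers": 40,"translation": [0,0,0],"turn": 0}
    - {"fingers": 40,"translation": [0,0,0],"turn": 0}
    - {"fingers": 40,"translation": [0,0,0],"turn": 0}
    - {"fingers": 40,"translation": [0,0,0],"turn": 0}
    - {"fingers": 40,"translation": [0,0,0],"turn": 0}
  newtons: 50

```text
t: 4.22
eef_pos: [0.5439, 0.2879, 0.0391]
tool_rot: [0.0, 0.279, 0.96, 0.001]
contact_force: [-1.4, 0.9, 5.9]
gripper_width: 0.591
```

```bash
python3 st.py
```

```text
t 4.225 pos [0.5439 0.2879 0.0391] yaw 2.5751576558739067 q [0.    0.279 0.96  0.001] F [-1.4  0.9  5.9] w 50.4 [-0.46  0.62 -0.18  1.83  0.16  0.71  1.85]
```

Request:
move_arm:
  steps:
    - {"fingers": 40,"translation": [0,0,10],"turn": 0}
    - {"fingers": 40,"translation": [0,0,30],"turn": 0}
    - {"fingers": 40,"translation": [0,0,35],"turn": 0}
    - {"fingers": 40,"translation": [0,0,35],"turn": 0}
    - {"fingers": 40,"translation": [0,0,0],"turn": 0}

```text
t: 4.85
eef_pos: [0.5453, 0.2879, 0.1513]
tool_rot: [0.002, 0.28, 0.96, 0.002]
contact_force: [0.6, 0.4, -3.1]
gripper_width: 0.59
```

```bash
python3 st.py;python3 - <<'E'
from h import *
n="scene"; cv2.imwrite(f"pics/{n}3.png",read_camera(n))
b=cv2.resize(cv2.imread("pics/scene3.png")[120:220,230:320],None,fx=6,fy=6,interpolation=2)
cv2.imwrite("pics/3b.png",b)
E
```

```text
t 4.85 pos [0.5453 0.2879 0.1513] yaw 2.5744762103206407 q [0.002 0.28  0.96  0.002] F [ 0.6  0.4 -3.1] w 50.4 [-0.44  0.47 -0.2   1.77  0.12  0.91  1.89]
```

View pics/3b.png

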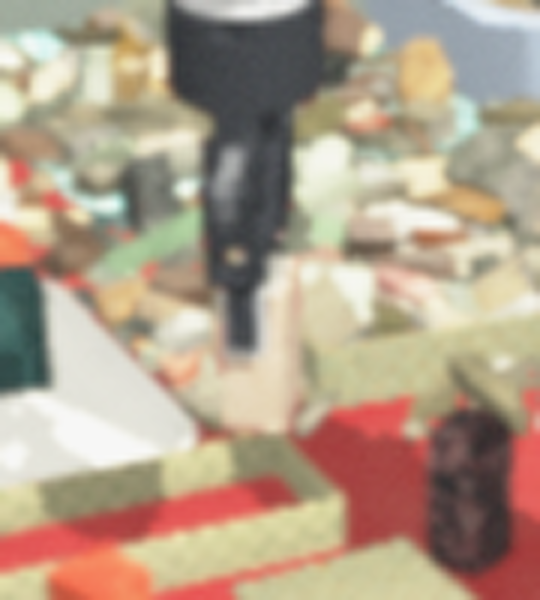

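The stone is lifted and hanging upright (crop (260,340)). I'll carry it to the vice.

Request:
move_arm:
  steps:
    - {"fingers": 40,"translation": [0,-20,0],"turn": -0.08}
    - {"fingers": 40,"translation": [0,-40,0],"turn": -0.15}
    - {"fingers": 40,"translation": [0,-45,0],"turn": -0.16}
    - {"fingers": 40,"translation": [0,-45,0],"turn": -0.16}
    - {"fingers": 40,"translation": [0,-45,0],"turn": -0.16}
    - {"fingers": 40,"translation": [0,-45,0],"turn": -0.16}
    - {"fingers": 40,"translation": [0,-40,0],"turn": -0.15}
    - {"fingers": 40,"translation": [0,-26,0],"turn": -0.09}
    - {"fingers": 40,"translation": [-1,-10,0],"turn": -0.048}
    - {"fingers": 40,"translation": [0,0,0],"turn": 0}

```text
t: 6.15
eef_pos: [0.5423, -0.0281, 0.1478]
tool_rot: [-0.0, 0.759, 0.651, -0.0]
contact_force: [-0.6, 0.4, -2.9]
gripper_width: 0.588
```

```bash
python3 st.py;python3 - <<'E'
from h import *
for n in("scene","top"): cv2.imwrite(f"pics/{n}4.png",read_camera(n))
b=cv2.resize(cv2.imread("pics/scene4.png")[110:220,310:430],None,fx=5,fy=5,interpolation=2)
cv2.imwrite("pics/4b.png",b)
E
```

```text
t 6.15 pos [ 0.5423 -0.0281  0.1478] yaw 1.4179328396294988 q [-0.     0.759  0.651 -0.   ] F [-0.6  0.4 -2.9] w 50.2 [-0.16  0.36  0.12  1.96 -0.06  0.83  1.41]
```

View pics/4b.png

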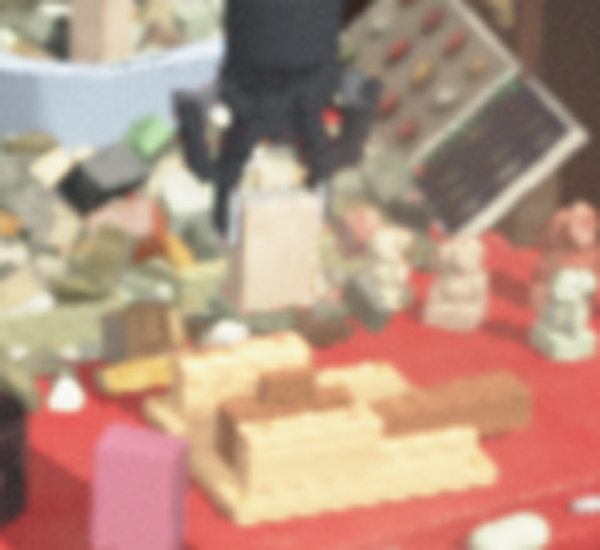

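View pics/top4.png

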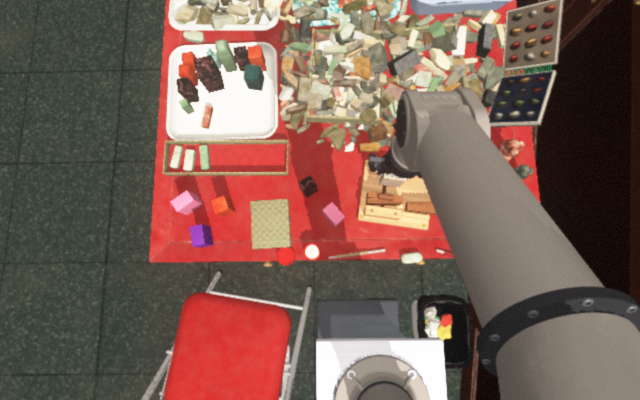

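Run:
```python
from fit import *
b=cv2.imread("pics/scene4.png");S=10;o=(345,140);v=cv2.resize(b[140:180,345:395],None,fx=S,fy=S,interpolation=2)
q=np.array([proj("scene",p) for p in box(.5423,-.0281,1.418,.052,.032,.1087,.1807)]);q=((q-o+.5)*S).astype(int)
for i in range(8):
    for j in range(i):
        if bin(i^j).count('1')==1: cv2.line(v,tuple(map(int,q[i])),tuple(map(int,q[j])),(255,0,0),1)
cv2.imwrite("pics/4c.png",v)
```

```text
(no output)
```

View pics/4c.png

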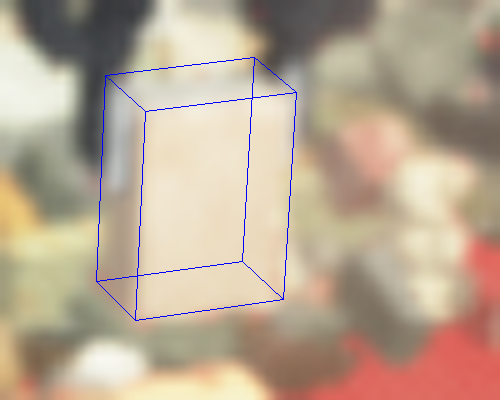

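The overlay fits to within about 1 px, so the stone is square over the trough. I'll lower it.

Request:
move_arm:
  steps:
    - {"fingers": 40,"translation": [0,0,-15],"turn": 0}
    - {"fingers": 40,"translation": [0,0,-20],"turn": 0}
    - {"fingers": 40,"translation": [0,0,-20],"turn": 0}
    - {"fingers": 40,"translation": [0,0,-14],"turn": 0}
    - {"fingers": 40,"translation": [0,0,-10],"turn": 0}
    - {"fingers": 40,"translation": [0,0,-6],"turn": 0}
    - {"fingers": 40,"translation": [0,0,-3],"turn": 0}
    - {"fingers": 40,"translation": [0,0,0],"turn": 0}

```text
t: 7.25
eef_pos: [0.5428, -0.0287, 0.0605]
tool_rot: [0.0, 0.759, 0.651, 0.0]
contact_force: [0.8, 0.5, -2.4]
gripper_width: 0.595
```

```bash
python3 st.py
```

```text
t 7.25 pos [ 0.5428 -0.0287  0.0605] yaw 1.4169028948647098 q [0.    0.759 0.651 0.   ] F [ 0.8  0.5 -2.4] w 50.8 [-0.14  0.49  0.1   2.01 -0.08  0.64  1.43]
```

Request:
move_arm:
  steps:
    - {"fingers": 40,"translation": [0,0,-3],"turn": 0}
    - {"fingers": 40,"translation": [0,0,-2],"turn": 0}
    - {"fingers": 40,"translation": [0,0,-1],"turn": 0}
    - {"fingers": 40,"translation": [0,0,-1],"turn": 0}
    - {"fingers": 40,"translation": [0,0,0],"turn": 0}

```text
t: 7.88
eef_pos: [0.5426, -0.0287, 0.0533]
tool_rot: [-0.0, 0.759, 0.651, 0.0]
contact_force: [0.6, -0.1, -3.2]
gripper_width: 0.59
```

```bash
python3 st.py
```

```text
t 7.875 pos [ 0.5426 -0.0287  0.0533] yaw 1.4169093182714512 q [-0.     0.759  0.651  0.   ] F [ 0.6 -0.1 -3.2] w 50.3 [-0.14  0.5   0.1   2.01 -0.08  0.63  1.43]
```

Request:
move_arm:
  steps:
    - {"fingers": 40,"translation": [0,0,-1],"turn": 0}
    - {"fingers": 40,"translation": [0,0,0],"turn": 0}
    - {"fingers": 40,"translation": [0,0,-1],"turn": 0}
    - {"fingers": 40,"translation": [0,0,0],"turn": 0}

```text
t: 8.38
eef_pos: [0.5428, -0.0287, 0.0531]
tool_rot: [-0.0, 0.759, 0.651, 0.0]
contact_force: [-6.6, -0.4, 16.9]
gripper_width: 0.593
```

```bash
python3 st.py
```

```text
t 8.375 pos [ 0.5428 -0.0287  0.0531] yaw 1.4167478221759813 q [-0.     0.759  0.651  0.   ] F [-6.6 -0.4 16.9] w 50.6 [-0.14  0.51  0.1   2.01 -0.08  0.63  1.43]
```

The stone is on the floor (Fz has risen). I'll ease off and release it.

Request:
move_arm:
  steps:
    - {"fingers": 40,"translation": [0,0,1.3],"turn": 0}
    - {"fingers": 50,"translation": [0,0,0],"turn": 0}
    - {"fingers": 56,"translation": [0,0,0],"turn": 0}
    - {"fingers": 62,"translation": [0,0,0],"turn": 0}
    - {"fingers": 68,"translation": [0,0,0],"turn": 0}
    - {"fingers": 68,"translation": [0,0,0],"turn": 0}
    - {"fingers": 68,"translation": [0,0,5],"turn": 0}
    - {"fingers": 68,"translation": [0,0,20],"turn": 0}
    - {"fingers": 68,"translation": [0,0,40],"turn": 0}
    - {"fingers": 68,"translation": [0,0,40],"turn": 0}

```text
t: 9.62
eef_pos: [0.5423, -0.0287, 0.1589]
tool_rot: [-0.0, 0.759, 0.651, -0.0]
contact_force: [0.0, 0.3, -0.1]
gripper_width: 0.792
```

```bash
python3 st.py;python3 - <<'E'
from fit import *
b=read_camera("scene");cv2.imwrite("pics/scene5.png",b);S=8;o=(330,160);v=cv2.resize(b[160:220,330:420],None,fx=S,fy=S,interpolation=2)
q=np.array([proj("scene",p) for p in box(.5423,-.0283,1.417,.052,.032,.014,.086)]);q=((q-o+.5)*S).astype(int)
for i in range(8):
    for j in range(i):
        if bin(i^j).count('1')==1: cv2.line(v,tuple(map(int,q[i])),tuple(map(int,q[j])),(255,0,0),1)
cv2.imwrite("pics/5c.png",v)
E
```

```text
t 9.625 pos [ 0.5423 -0.0287  0.1589] yaw 1.416891750336573 q [-0.     0.759  0.651 -0.   ] F [ 0.   0.3 -0.1] w 67.7 [-0.17  0.35  0.13  1.95 -0.06  0.85  1.41]
```

View pics/5c.png

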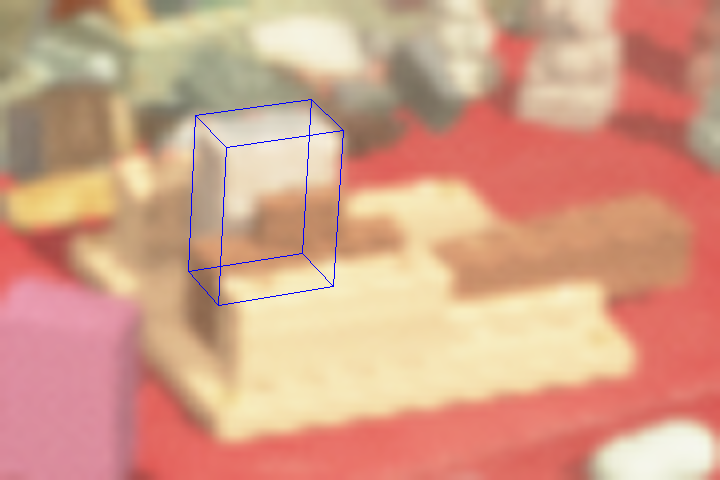

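The stone stands upright in the trough, matching the overlay. Next I'll close the fingers and come down behind the thumb rest.

Request:
move_arm:
  steps:
    - {"fingers": 30,"translation": [-30,5,0],"turn": 0}
    - {"fingers": 0,"translation": [-30,5,0],"turn": 0}
    - {"fingers": 0,"translation": [-16,2,0],"turn": 0}
    - {"fingers": 0,"translation": [0,0,-25],"turn": 0}
    - {"fingers": 0,"translation": [0,0,-30],"turn": 0}
    - {"fingers": 0,"translation": [0,0,-25],"turn": 0}
    - {"fingers": 0,"translation": [0,0,-16],"turn": 0}
    - {"fingers": 0,"translation": [0,0,0],"turn": 0}
  newtons: 40

```text
t: 10.68
eef_pos: [0.4662, -0.0168, 0.0608]
tool_rot: [-0.001, 0.759, 0.651, -0.001]
contact_force: [-0.7, 0.9, -0.2]
gripper_width: -0.0
```

```bash
python3 st.py;python3 - <<'E'
from fit import *
for n,o in(("scene",(320,130)),("top",(350,145))):
    b=read_camera(n);cv2.imwrite(f"pics/6{n}.png",cv2.resize(b[o[1]:o[1]+90,o[0]:o[0]+110],None,fx=6,fy=6,interpolation=2))
E
```

```text
t 10.675 pos [ 0.4662 -0.0168  0.0608] yaw 1.41697584033173 q [-0.001  0.759  0.651 -0.001] F [-0.7  0.9 -0.2] w -0.0 [-0.18  0.4   0.1   2.18 -0.07  0.56  1.39]
```

View pics/6scene.png

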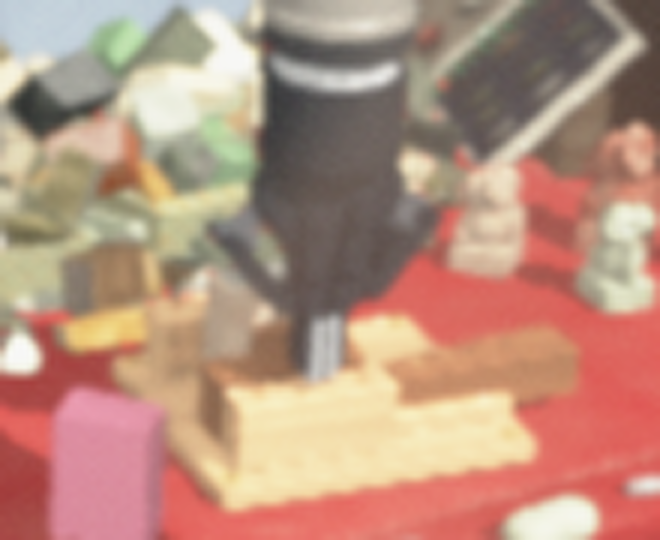

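View pics/6top.png

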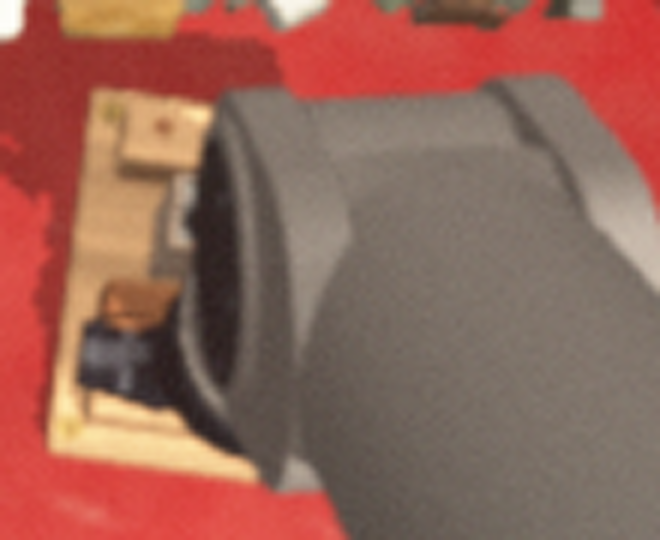

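Request:
move_arm:
  steps:
    - {"fingers": 0,"translation": [7.9,-1.2,0],"turn": 0}
    - {"fingers": 0,"translation": [7.9,-1.2,0],"turn": 0}
    - {"fingers": 0,"translation": [4,-0.6,0],"turn": 0}
    - {"fingers": 0,"translation": [4,-0.6,0],"turn": 0}
    - {"fingers": 0,"translation": [4,-0.6,0],"turn": 0}
    - {"fingers": 0,"translation": [4,-0.6,0],"turn": 0}
    - {"fingers": 0,"translation": [0,0,0],"turn": 0}

```text
t: 11.65
eef_pos: [0.4982, -0.0216, 0.0614]
tool_rot: [-0.0, 0.759, 0.651, -0.0]
contact_force: [-2.2, -0.0, 0.6]
gripper_width: -0.004
```

```bash
python3 st.py;python3 - <<'E'
from fit import *
for n,o in(("scene",(320,130)),):
    b=read_camera(n);cv2.imwrite(f"pics/7{n}.png",cv2.resize(b[o[1]:o[1]+90,o[0]:o[0]+110],None,fx=6,fy=6,interpolation=2))
E
```

```text
t 11.65 pos [ 0.4982 -0.0216  0.0614] yaw 1.4168605607426021 q [-0.     0.759  0.651 -0.   ] F [-2.2 -0.   0.6] w -0.3 [-0.16  0.44  0.1   2.11 -0.07  0.6   1.41]
```

View pics/7scene.png

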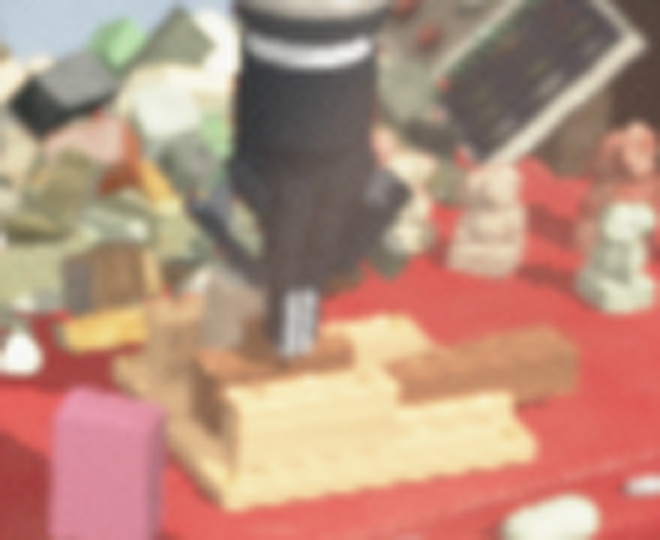

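It's in contact at about 2 N and the jaw is sliding. I'll continue in small rows.

Request:
move_arm:
  steps:
    - {"fingers": 0,"translation": [3,-0.5,0],"turn": 0}
    - {"fingers": 0,"translation": [3,-0.5,0],"turn": 0}
    - {"fingers": 0,"translation": [2,-0.3,0],"turn": 0}
    - {"fingers": 0,"translation": [0,0,0],"turn": 0}

```text
t: 12.2
eef_pos: [0.5055, -0.0228, 0.0614]
tool_rot: [-0.001, 0.759, 0.651, -0.001]
contact_force: [-6.1, -0.1, 2.6]
gripper_width: 0.003
```

Request:
move_arm:
  steps:
    - {"fingers": 0,"translation": [2,-0.3,0],"turn": 0}
    - {"fingers": 0,"translation": [2,-0.3,0],"turn": 0}
    - {"fingers": 0,"translation": [0,0,0],"turn": 0}

```text
t: 12.58
eef_pos: [0.5056, -0.0229, 0.0609]
tool_rot: [-0.003, 0.759, 0.651, -0.004]
contact_force: [-15.0, 2.3, 12.9]
gripper_width: 0.002
```

The TCP has stopped and the force is up to 15 N, so it has come up against something firm. I'll back off and check.

Request:
move_arm:
  steps:
    - {"fingers": 0,"translation": [-4,0.6,0],"turn": 0}
    - {"fingers": 0,"translation": [-16,2.5,0],"turn": 0}
    - {"fingers": 0,"translation": [-8,1.5,40],"turn": 0}
    - {"fingers": 0,"translation": [0,0,50],"turn": 0}
    - {"fingers": 0,"translation": [0,-60,10],"turn": 0}
    - {"fingers": 0,"translation": [0,-60,0],"turn": 0}
    - {"fingers": 0,"translation": [0,-60,0],"turn": 0}
    - {"fingers": 0,"translation": [-5,-20,0],"turn": 0}
    - {"fingers": 0,"translation": [0,0,0],"turn": 0}

```text
t: 13.7
eef_pos: [0.477, -0.2207, 0.1619]
tool_rot: [0.001, 0.761, 0.649, 0.0]
contact_force: [-0.0, 0.3, -0.5]
gripper_width: -0.001
```

```bash
python3 st.py;python3 - <<'E'
from fit import *
p=[.5255,-.0257,-.154]
for n,o in(("scene",(320,140)),("top",(350,150))):
    S=7;b=read_camera(n);cv2.imwrite(f"pics/{n}8.png",b);v=cv2.resize(b[o[1]:o[1]+80,o[0]:o[0]+110],None,fx=S,fy=S,interpolation=2)
    def V(x0,x1,y0,y1,z0,z1,col):
        c,s=np.cos(p[2]),np.sin(p[2]);a=(x0+x1)/2e3;d=(y0+y1)/2e3
        q=np.array([proj(n,r) for r in box(p[0]+c*a-s*d,p[1]+s*a+c*d,p[2],(x1-x0)/1e3,(y1-y0)/1e3,z0/1e3,z1/1e3)]);q=((q-o+.5)*S).astype(int)
        for i in range(8):
            for j in range(i):
                if bin(i^j).count('1')==1: cv2.line(v,tuple(map(int,q[i])),tuple(map(int,q[j])),col,1)
    V(9,41,-26,26,14,86,(255,0,0));V(-9,9,-45,45,53,54,(255,0,255))
    cv2.imwrite(f"pics/8{n}.png",v)
E
```

```text
t 13.7 pos [ 0.477  -0.2207  0.1619] yaw 1.4131511445508211 q [0.001 0.761 0.649 0.   ] F [-0.   0.3 -0.5] w -0.1 [ 0.13  0.32  0.22  1.99 -0.09  0.84  1.82]
```

View pics/8scene.png

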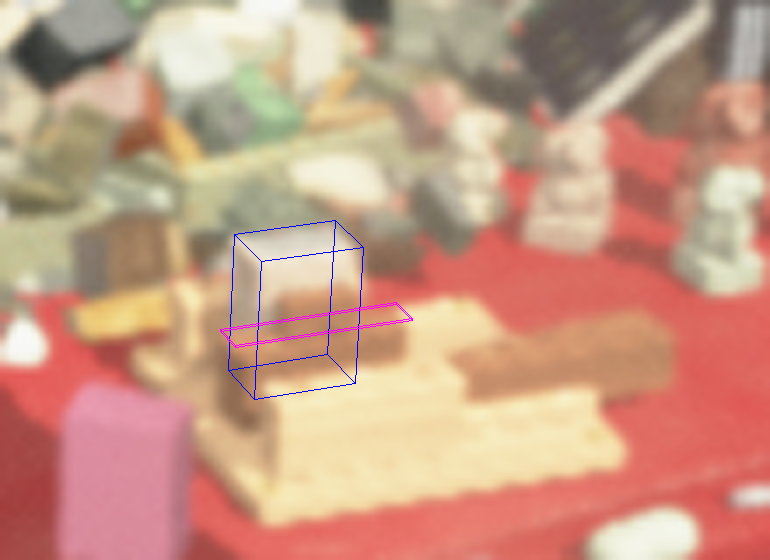

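View pics/8top.png

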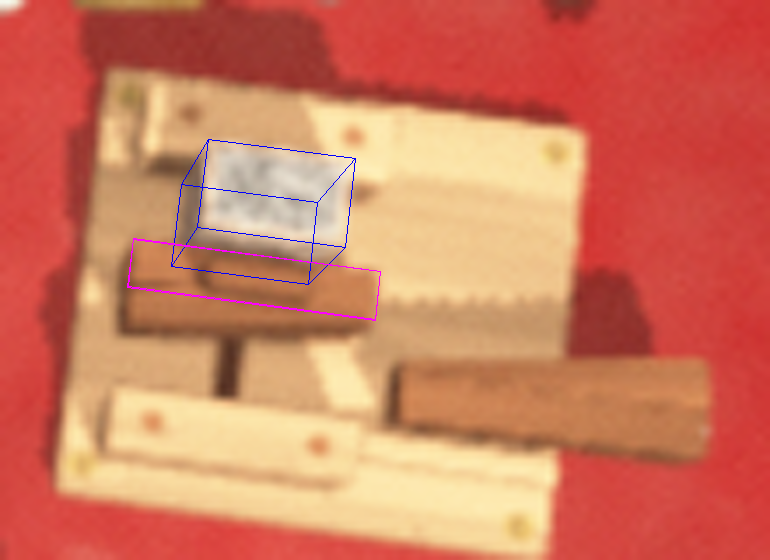

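Run:
```python
from h import *
p=[.5255,-.0257,-.154];c,s=np.cos(p[2]),np.sin(p[2])
def tov(w):
    d=w[:2]-np.array(p[:2]);return np.round(1e3*np.array([c*d[0]+s*d[1],-s*d[0]+c*d[1]]),1)
for n,x,z in(("LR",(692,455),.042),("UR",(708,360),.042),("LL",(395,418),.042),("UL",(405,362),.042),("abutUR",(362,433),.054),("fenceR",(557,460),.026)):
    u=np.array(x)/7-.5+[350,150];print(n,tov(atz("top",u,z)))
def tow(a,b):return (p[0]+c*a-s*b,p[1]+s*a+c*b)
for a,b in((-29,-185),(-29,-158),(-29,-67)):print((a,b),np.round(tow(a,b),4))
```

```text
LR [ -40.7 -165. ]
UR [  -5.2 -167.9]
LL [-41.8 -57.7]
UL [-20.8 -59.3]
abutUR [-50.8 -44.2]
fenceR [ -46.7 -121.3]
(-29, -185) [ -56.5088 -178.3879]
(-29, -158) [ -52.3672 -151.7075]
(-29, -67) [-38.4086 -61.7844]
```

Both views show the stone square against the fixed jaw with the loose jaw up to it. The wedge lies straight, its head near vice (-23,-167). I'll come down behind the head.

Request:
move_arm:
  steps:
    - {"fingers": 0,"translation": [-8,6,-20],"turn": 0.004}
    - {"fingers": 0,"translation": [0,0,-40],"turn": 0}
    - {"fingers": 0,"translation": [0,0,-40],"turn": 0}
    - {"fingers": 0,"translation": [0,0,-28],"turn": 0}
    - {"fingers": 0,"translation": [0,0,-12],"turn": 0}
    - {"fingers": 0,"translation": [0,0,0],"turn": 0}

```text
t: 14.55
eef_pos: [0.4696, -0.2117, 0.0214]
tool_rot: [-0.0, 0.758, 0.653, -0.0]
contact_force: [0.5, -1.2, 0.3]
gripper_width: 0.0
```

```bash
python3 st.py;python3 - <<'E'
from fit import *
for n,o in(("scene",(340,130)),("top",(370,150))):
    b=read_camera(n);cv2.imwrite(f"pics/9{n}.png",cv2.resize(b[o[1]:o[1]+90,o[0]:o[0]+110],None,fx=5,fy=5,interpolation=2))
a=np.hstack([cv2.imread("pics/9scene.png")[:,:],cv2.imread("pics/9top.png")]);cv2.imwrite("pics/9.png",cv2.resize(a,(800,int(a.shape[0]*800/a.shape[1]))))
E
```

```text
t 14.55 pos [ 0.4696 -0.2117  0.0214] yaw 1.4225454511413214 q [-0.     0.758  0.653 -0.   ] F [ 0.5 -1.2  0.3] w 0.0 [ 0.17  0.53  0.16  2.09 -0.16  0.53  1.88]
```

View pics/9.png

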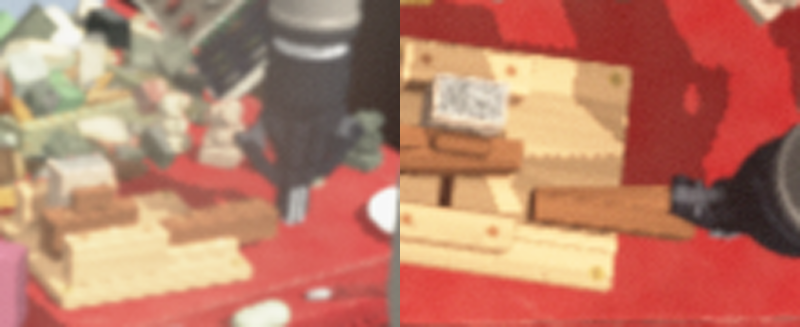

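Request:
move_arm:
  steps:
    - {"fingers": 0,"translation": [1.2,7.9,0],"turn": 0}
    - {"fingers": 0,"translation": [1.2,7.9,0],"turn": 0}
    - {"fingers": 0,"translation": [1.2,7.9,0],"turn": 0}
    - {"fingers": 0,"translation": [1.2,7.9,0],"turn": 0}
    - {"fingers": 0,"translation": [1.2,7.9,0],"turn": 0}
    - {"fingers": 0,"translation": [1.2,7.9,0],"turn": 0}
    - {"fingers": 0,"translation": [0,0,0],"turn": 0}

```text
t: 15.52
eef_pos: [0.4767, -0.1643, 0.0215]
tool_rot: [-0.0, 0.758, 0.653, 0.0]
contact_force: [0.5, -0.7, 1.0]
gripper_width: 0.002
```

```bash
python3 st.py;python3 - <<'E'
from fit import *
for n,o in(("scene",(340,130)),("top",(360,150))):
    b=read_camera(n);cv2.imwrite(f"pics/9{n}.png",cv2.resize(b[o[1]:o[1]+90,o[0]:o[0]+110],None,fx=5,fy=5,interpolation=2))
a=np.hstack([cv2.imread("pics/9scene.png")[:,:],cv2.imread("pics/9top.png")]);cv2.imwrite("pics/10.png",cv2.resize(a,(800,int(a.shape[0]*800/a.shape[1]))))
E
```

```text
t 15.525 pos [ 0.4767 -0.1643  0.0215] yaw 1.422436733748097 q [-0.     0.758  0.653  0.   ] F [ 0.5 -0.7  1. ] w 0.2 [ 0.08  0.52  0.16  2.12 -0.17  0.52  1.79]
```

View pics/10.png

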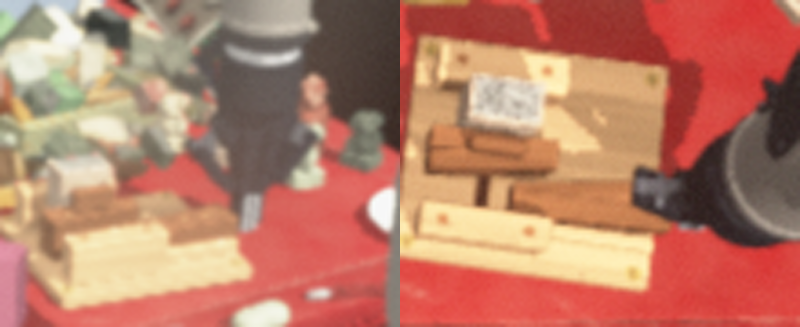

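The wedge tip is in the slot mouth. I'll continue.

Request:
move_arm:
  steps:
    - {"fingers": 0,"translation": [1.2,7.9,0],"turn": 0}
    - {"fingers": 0,"translation": [1.2,7.9,0],"turn": 0}
    - {"fingers": 0,"translation": [1.2,7.9,0],"turn": 0}
    - {"fingers": 0,"translation": [1.2,7.9,0],"turn": 0}
    - {"fingers": 0,"translation": [1.2,7.9,0],"turn": 0}
    - {"fingers": 0,"translation": [0,0,0],"turn": 0}

```text
t: 16.38
eef_pos: [0.4828, -0.1249, 0.0216]
tool_rot: [-0.0, 0.758, 0.653, 0.0]
contact_force: [0.2, -0.3, 0.8]
gripper_width: -0.0
```

```bash
python3 st.py;python3 - <<'E'
from fit import *
for n,o in(("scene",(340,130)),("top",(360,150))):
    b=read_camera(n);cv2.imwrite(f"pics/9{n}.png",cv2.resize(b[o[1]:o[1]+90,o[0]:o[0]+110],None,fx=5,fy=5,interpolation=2))
a=np.hstack([cv2.imread("pics/9scene.png")[:,:],cv2.imread("pics/9top.png")]);cv2.imwrite("pics/11.png",cv2.resize(a,(800,int(a.shape[0]*800/a.shape[1]))))
E
```

```text
t 16.375 pos [ 0.4828 -0.1249  0.0216] yaw 1.4224825206623053 q [-0.     0.758  0.653  0.   ] F [ 0.2 -0.3  0.8] w -0.0 [-0.01  0.51  0.17  2.13 -0.17  0.51  1.71]
```

View pics/11.png

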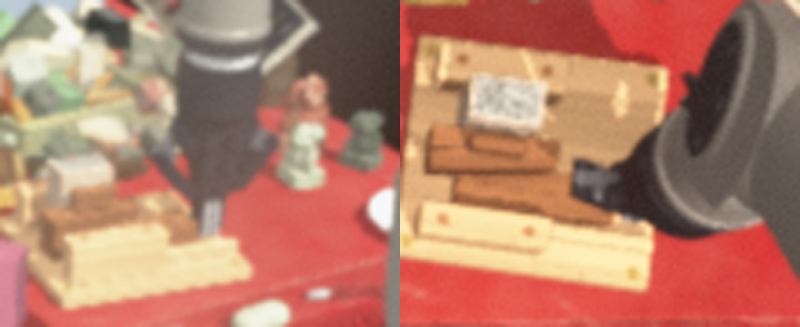

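Request:
move_arm:
  steps:
    - {"fingers": 0,"translation": [0.8,4.9,0],"turn": 0}
    - {"fingers": 0,"translation": [0.8,4.9,0],"turn": 0}
    - {"fingers": 0,"translation": [0.6,4,0],"turn": 0}
    - {"fingers": 0,"translation": [0.3,2,0],"turn": 0}
    - {"fingers": 0,"translation": [0,0,0],"turn": 0}

```text
t: 17.1
eef_pos: [0.4832, -0.1121, 0.0215]
tool_rot: [-0.0, 0.759, 0.651, -0.002]
contact_force: [-5.4, -6.0, 4.4]
gripper_width: 0.002
```

Request:
move_arm:
  steps:
    - {"fingers": 0,"translation": [0.3,2,0],"turn": 0}
    - {"fingers": 0,"translation": [0.3,2,0],"turn": 0}
    - {"fingers": 0,"translation": [0.3,2,0],"turn": 0}
    - {"fingers": 0,"translation": [0,0,0],"turn": 0}

```text
t: 17.6
eef_pos: [0.4831, -0.1073, 0.0215]
tool_rot: [-0.0, 0.759, 0.651, -0.003]
contact_force: [-7.0, -9.8, 7.1]
gripper_width: -0.004
```

```bash
python3 st.py;python3 - <<'E'
from fit import *
for n,o in(("scene",(340,130)),("top",(360,150))):
    b=read_camera(n);cv2.imwrite(f"pics/9{n}.png",cv2.resize(b[o[1]:o[1]+90,o[0]:o[0]+110],None,fx=7,fy=7,interpolation=2))
E
```

```text
t 17.6 pos [ 0.4831 -0.1073  0.0215] yaw 1.417599502838418 q [-0.     0.759  0.651 -0.003] F [-7.  -9.8  7.1] w -0.3 [-0.05  0.51  0.17  2.14 -0.17  0.51  1.67]
```

View pics/9top.png

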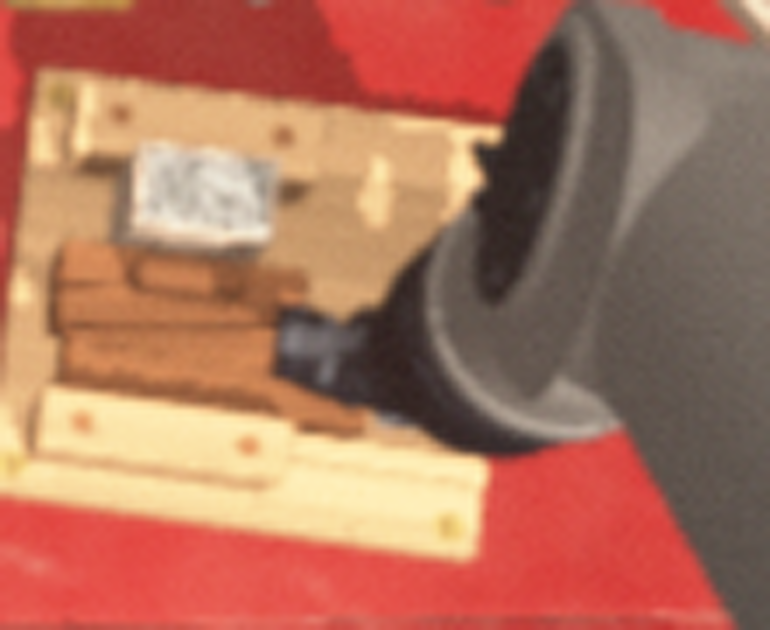

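View pics/9scene.png

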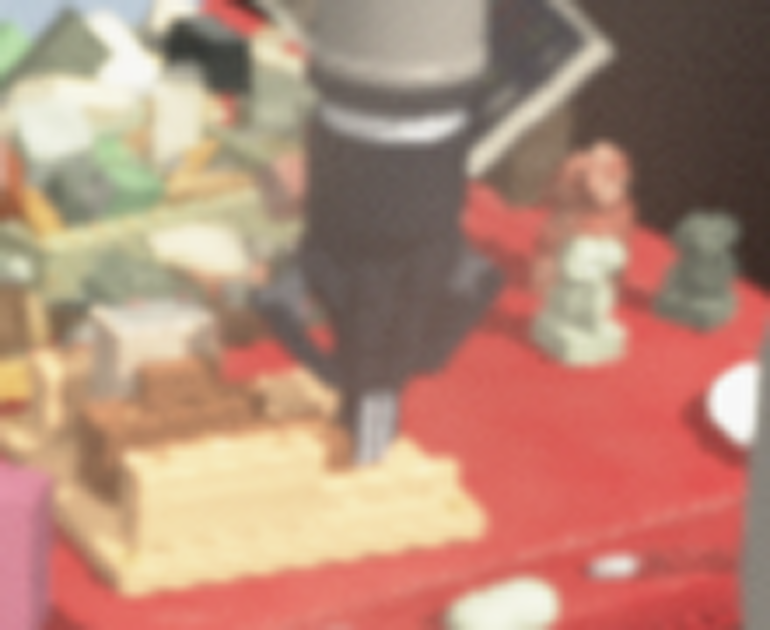

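It's seated and tightening at about 11 N. I'll push more firmly and relieve the sideways load.

Request:
move_arm:
  steps:
    - {"fingers": 0,"translation": [-1.2,1.5,0],"turn": 0}
    - {"fingers": 0,"translation": [-1,1.5,0],"turn": 0}
    - {"fingers": 0,"translation": [0.2,1.5,0],"turn": 0}
    - {"fingers": 0,"translation": [0,0,0],"turn": 0}
    - {"fingers": 0,"translation": [0,0,0],"turn": 0}

```text
t: 18.32
eef_pos: [0.4829, -0.1018, 0.0216]
tool_rot: [0.0, 0.759, 0.651, -0.001]
contact_force: [-3.8, -9.1, 2.9]
gripper_width: -0.003
```

Request:
move_arm:
  steps:
    - {"fingers": 0,"translation": [0.2,1.5,0],"turn": 0}
    - {"fingers": 0,"translation": [0.2,1.5,0],"turn": 0}
    - {"fingers": 0,"translation": [0,0,0],"turn": 0}
    - {"fingers": 0,"translation": [0,0,0],"turn": 0}

```text
t: 18.82
eef_pos: [0.4829, -0.1015, 0.0216]
tool_rot: [0.001, 0.76, 0.65, -0.002]
contact_force: [-4.6, -16.6, 3.8]
gripper_width: -0.0
```

Request:
move_arm:
  steps:
    - {"fingers": 0,"translation": [0.2,1,0],"turn": 0}
    - {"fingers": 0,"translation": [0,0,0],"turn": 0}
    - {"fingers": 0,"translation": [0,0,0],"turn": 0}

```text
t: 19.2
eef_pos: [0.4829, -0.1015, 0.0216]
tool_rot: [0.002, 0.76, 0.65, -0.002]
contact_force: [-4.6, -19.3, 2.6]
gripper_width: -0.002
```

```bash
python3 st.py
```

```text
t 19.2 pos [ 0.4829 -0.1015  0.0216] yaw 1.4152759181769927 q [ 0.002  0.76   0.65  -0.002] F [ -4.6 -19.3   2.6] w -0.2 [-0.07  0.51  0.18  2.14 -0.17  0.5   1.65]
```

It's holding at 20 N with no give. I'll back off and repeat the push.

Request:
move_arm:
  steps:
    - {"fingers": 0,"translation": [-1,-5,0],"turn": 0}
    - {"fingers": 0,"translation": [-1,-8,0],"turn": 0}
    - {"fingers": 0,"translation": [0,0,0],"turn": 0}
    - {"fingers": 0,"translation": [1,6,0],"turn": 0}
    - {"fingers": 0,"translation": [0.5,4,0],"turn": 0}
    - {"fingers": 0,"translation": [0.3,2,0],"turn": 0}
    - {"fingers": 0,"translation": [0.2,1,0],"turn": 0}
    - {"fingers": 0,"translation": [0,0,0],"turn": 0}

```text
t: 20.2
eef_pos: [0.4838, -0.1016, 0.0217]
tool_rot: [0.002, 0.76, 0.65, -0.002]
contact_force: [-1.7, -20.2, -0.2]
gripper_width: -0.002
```

```bash
python3 st.py
```

```text
t 20.2 pos [ 0.4838 -0.1016  0.0217] yaw 1.4156646883731743 q [ 0.002  0.76   0.65  -0.002] F [ -1.7 -20.2  -0.2] w -0.2 [-0.07  0.51  0.18  2.14 -0.17  0.5   1.65]
```

It stopped at the same place with 20 N, so the wedge is jammed. I'll retreat and check.

Request:
move_arm:
  steps:
    - {"fingers": 0,"translation": [-1,-6,0],"turn": 0}
    - {"fingers": 0,"translation": [-3,-20,0],"turn": 0}
    - {"fingers": 0,"translation": [-4,-30,10],"turn": 0}
    - {"fingers": 0,"translation": [0,-50,40],"turn": 0}
    - {"fingers": 0,"translation": [0,-50,40],"turn": 0}
    - {"fingers": 0,"translation": [0,-20,40],"turn": 0}
    - {"fingers": 0,"translation": [0,0,0],"turn": 0}

```text
t: 21.08
eef_pos: [0.4787, -0.2713, 0.1529]
tool_rot: [0.003, 0.759, 0.651, 0.002]
contact_force: [0.6, 0.9, -0.4]
gripper_width: 0.005
```

```bash
python3 st.py;python3 - <<'E'
from fit import *
p=[.5255,-.0257,-.154]
for n,o in(("scene",(320,140)),("top",(350,150))):
    S=7;b=read_camera(n);cv2.imwrite(f"pics/{n}12.png",b);v=cv2.resize(b[o[1]:o[1]+80,o[0]:o[0]+110],None,fx=S,fy=S,interpolation=2)
    def V(x0,x1,y0,y1,z0,z1,col):
        c,s=np.cos(p[2]),np.sin(p[2]);a=(x0+x1)/2e3;d=(y0+y1)/2e3
        q=np.array([proj(n,r) for r in box(p[0]+c*a-s*d,p[1]+s*a+c*d,p[2],(x1-x0)/1e3,(y1-y0)/1e3,z0/1e3,z1/1e3)]);q=((q-o+.5)*S).astype(int)
        for i in range(8):
            for j in range(i):
                if bin(i^j).count('1')==1: cv2.line(v,tuple(map(int,q[i])),tuple(map(int,q[j])),col,1)
    cv2.imwrite(f"pics/12{n}_raw.png",v.copy())
    V(9,41,-26,26,14,86,(255,0,0))
    cv2.imwrite(f"pics/12{n}.png",v)
E
```

```text
t 21.075 pos [ 0.4787 -0.2713  0.1529] yaw 1.4188837211707255 q [0.003 0.759 0.651 0.002] F [ 0.6  0.9 -0.4] w 0.4 [ 0.21  0.37  0.23  1.95 -0.11  0.83  1.93]
```

View pics/12scene.png

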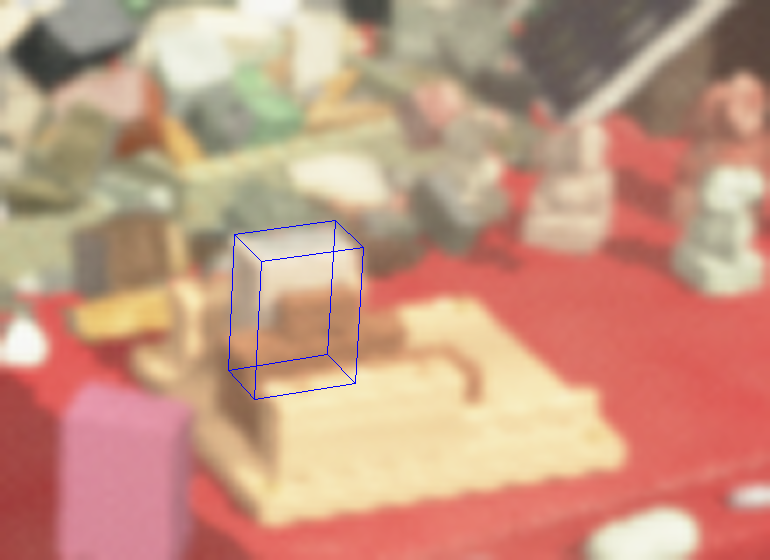

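View pics/12top.png

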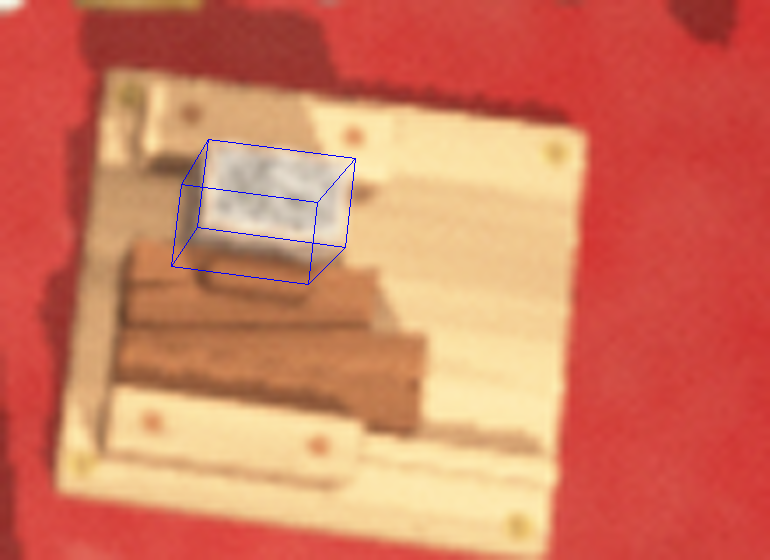

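View pics/12top_raw.png

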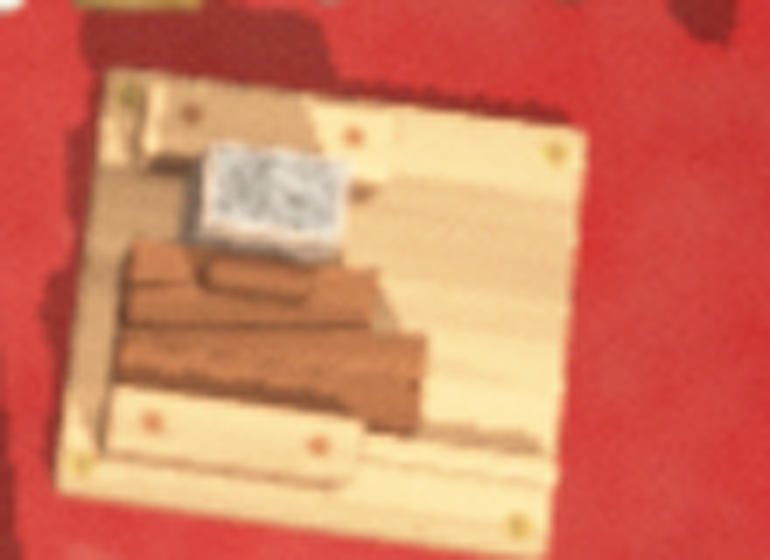

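View pics/top12.png

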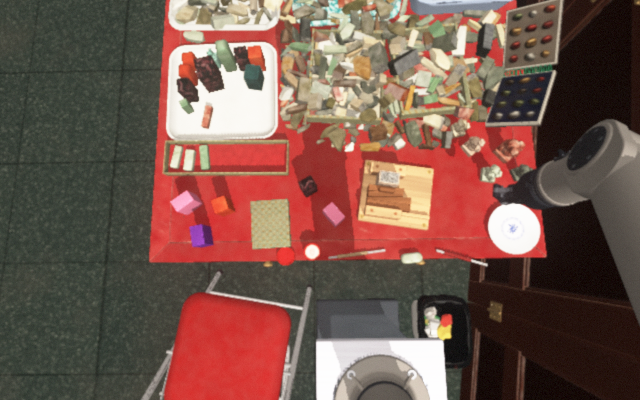

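Run:
```python
from h import *
p=[.5255,-.0257,-.154];c,s=np.cos(p[2]),np.sin(p[2])
def tov(w):
    d=w[:2]-np.array(p[:2]);return np.round(1e3*np.array([c*d[0]+s*d[1],-s*d[0]+c*d[1]]),1)
for n,x,z in(("wedge head up",(425,338),.042),("wedge head low",(416,430),.042),("tip up",(121,330),.042),("tip low",(117,380),.042),("stone UL",(205,143),.086),("UR",(350,162),.086),("jaw front L",(135,243),.054),("jaw front R",(380,270),.054),("fixed front L",(148,160),.054),("fixed low-R abut",(362,433),.054)):
    print(n,tov(atz("top",np.array(x)/7-.5+[350,150],z)))
```

```text
wedge head up [-11.  -65.6]
wedge head low [-45.2 -65.7]
tip up [-23.1  44.6]
tip low [-41.7  43.9]
stone UL [39.7 27. ]
UR [ 39.7 -24.3]
jaw front L [ 7.4 44.4]
jaw front R [  9.4 -44.6]
fixed front L [38.9 43.3]
fixed low-R abut [-50.8 -44.2]
```

The wedge centre measures about y = -10 mm (expected about -11). The stone's back edge is at x = 39.7 mm at both ends, against the fixed face at 41, so it is square. The robot is clear, so I'm handing in.

```bash
python3 -c "
from station import *
print(hand_in())"
```

```text
the job is handed in; nothing more can be done
None
```

The seal stone is clamped in the vice, cut face up and midway across, and I handed the job in. The clock read 21.1 s shortly before that. I picked the stone up by its narrow ends, stood it in the trough, slid the loose jaw up and pushed the wedge in. `hand_in()` reports no verdict.

**Last checks**
- **Wedge:** it held at about 20 N, and a second push stopped at the same place to within 1 mm. Its centre measures about y = -10 mm (expected about -11).
- **Stone:** in the top view its back edge is at x = 39.7 mm at both ends, so it is square. It is centred within about 2 mm across the vice.
- **Loose jaw:** its front edge measures x = 7.4 and 9.4 mm at its two ends, where 9 mm was expected. The difference is about the size of the pixel error.
- **Other stones:** neither bystander shows any visible shift in the top view.
- **Robot:** it is clear of everything, with about 1 N or less on the tool.

**Disagreements**
- The stone measured about 1–2 mm short of the fixed jaw's face. The fixed jaw's own edge measured 1–2 mm short in the same way, so I took this as camera bias.
- The clamping forces on the stone and jaw could not be measured directly. I inferred them from the jammed wedge.

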